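Lock a milk tin in the cam tin-holder

ROBOT

A 7-joint arm with a two-finger parallel gripper is mounted at the origin on a cart in front of the work surface, level with it; the furniture and walls round the work are solid. World frame = base frame: x ahead of the robot, y to its left, z up, the work surface at z = 0. Lengths are in m, angles in rad, forces in N, time in s.
With the tool pointing down it reaches from about 0.4 to 0.875 m from the base axis. Payload 19.3 kg.
Tool frame: the origin (TCP) lies at the very end of the fingers, on their centre line; the grasp point (between the pads) lies 19 mm behind it; z points along the fingers, y is the line along which they close (so a half turn about z gives the same grasp; the last joint's range is limited). The gripper opens to 85 mm and grips with 20 to 120 N. Pads are 22 mm wide; open, the fingers measure 114 mm over their backs; the gripper's body (76 mm by 85 mm) begins 54 mm behind the grasp point. The pads swing forward as they close: fully open they stand 13 mm farther back than shut.
Start: joints at [1.211, 0.521, -0.036, 1.599, 0.021, 1.021, -0.113], TCP at [0.179, -0.599, 0.231] pointing down, gripper open.
Joint ranges: [-2.91, 2.91], [-0.3, 2.13], [-1.5, 1.42], [0.17, 2.43], [-1.26, 4.41], [0.16, 1.93], [-2.52, 2.52]. Speed limits (rad/s): [1.89, 1.89, 2.39, 2.39, 3.01, 3.01, 3.01].

INTERFACE

Orientations are given as [roll, pitch, yaw] about the fixed x, y, z axes, in that order (R = Rz(yaw) Ry(pitch) Rx(roll)).
In Python, from workcell import monitor, viewer, bot gives the robot as it stands.
- The arm moves only by the tool move_arm, never from a script. Its arguments are lists of equal length, an entry for each row: "gripper": the opening, from 0 (shut) to 1 (fully open); "linear": the shift along the tool's x, y, z in cm, a list of three; "twist": the turn about the tool's z in degrees. A call has 1 to 8 rows; each row shifts and turns the commanded pose from where the row before left it, along the tool's axes as they then stand; what a row does not reach is not made up. A row lasts 1/10 s, in which the tool goes at most 50 mm and 8.59 degrees, less where a joint would pass 70% of its speed; a pose out of reach is approached as far as the arm can. A call with a gripper value outside its range is refused whole. The fingers move at their own pace and stop on an object; "squeeze" is the grip in N (left out, the last holds). Time passes only in rows, so rows that do not move let the fingers close. It gives the time, the measured TCP pose, the force, the opening and the grip force at its end, in the units of the state.
- monitor.observe(): the state, without advancing time (a new reading comes with each control period).
- viewer.grab_frame(name): name is "scene" or "top"; returns a dict with "img" (384x512x3 uint8, red, green, blue), "K" (3x3 intrinsics, pixels), "k1" (the pictures are not rectified: a ray, as slopes to the right and down, at radius r is drawn at 1 + k1 r^2 times it, then the intrinsics apply), "eye" and "rotation" of the camera in the world. Camera axes: x right, y up, looking along -z (the intrinsics and any distortion apply to the point x, -y, -z); pixel columns grow to the right and rows downward; lengths in m; the calibration is good to about 2 mm. A picture is of the moment at which its call begins. There is no depth.
- bot.job_done(): hands the job in; it is judged then, once.
The state is a dict: "clock": time; "qpos": joint angles; "qd": joint speeds; "joint_efforts": joint torques, N m; "position": TCP position; "tool_rot": TCP orientation; "force": force on the tool from outside, world axes, zero at the start; "moment": the same for the moment, N m; "grip_width": finger opening in m; "finger_force": force on a finger pad.
Only numpy, scipy, OpenCV 4.12 (cv2) and the standard library are available. Lean on these libraries where they do the work, as an engineer would, in place of code of your own. Each camera call takes 0.05 s, during which the arm holds its last target. There are 200 camera calls.

TASK

Stand the condensed-milk tin upright in the nest of the steel tin holder, between the two pins and the jaw, and let go of it. Then turn the round cam knob gently clockwise (seen from above) until the sprung follower drops into the notch of the cam and the jaw clamps the tin; stop there, before the knob climbs out of the notch again and takes the jaw off the tin, and let go. Use no more force than the job needs. Leave the other things on the bar where they are.

Things in the scene. Friction and masses are not known exactly. Their poses are not given: they have to be found in the camera images.
- milk_tin: Full round condensed-milk tin, 57 mm in diameter, 72 mm tall, 0.18 kg, green paper band and bare steel ends, the only such tin on the bar. Origin: centre of its underside, z up its axis. It starts upright on the worktop. All the work lies on the robot's side of a clear upright acrylic screen that stands across the worktop at about x = 0.545 m, up to 1 m high: keep arm and gripper short of it.
- holder: Tin holder: steel base plate fixed to the worktop, 104 mm (x) by 254 mm (y, from -151 to +103), 10 mm thick; tin nest at its +y end, cam knob at its -y end. Origin on the underside, z up; place and yaw vary. Two round pins (16 mm in diameter, tapered tops, 33 mm above the worktop) stand at x = -24 and +24, y = +83 mm, the jaw faces them. Nothing at the nest is higher than 33 mm above the worktop.
- nest (a point): Where the centre of the tin's underside is when it touches both pins: on the base plate, 10 mm above the worktop, x = 0, y = +55 mm in the holder frame; axes as the holder. While the jaw is held back the tin has 6 mm of play from here towards the holder's -y: lower it about 3 mm to that side and it clears all round; the jaw later pushes it home.
- knob_axis (a point): Point on the knob's vertical axis, 48 mm above the worktop, half-way up its grip (x = 0, y = -55 mm in the holder frame; axes as the holder, it does not turn). The knob is a round black fluted grip, 40 mm in diameter, from 32 to 64 mm above the worktop, and stays where it is left. Turning takes 0.1 to 0.2 N m; dropping in, the nose pulls it on with 0.3; little in the notch; 0.3 to climb out.
- cam (a point): Point on the knob's axis at the mid height of the cam (19 mm above the worktop; axes as the holder). Cam: 65 mm in diameter, top at 24 mm, one notch. At the start the notch is 0.6 to 1.4 rad of clockwise turning short of the follower, not measured. Rim rises 2.5 mm on the last 0.5 rad, then a square drop, about 0.15 rad of play in the notch, then a flank that lifts the jaw off the tin again.
- jaw: Aluminium yoke: jaw pad (44 mm wide, top 31 mm above the worktop) facing the tin, rails past the cam, and a crossbar behind it with the follower, a round 7 mm nose that rides on the cam's rim on the side away from the tin. A 7 N spring pushes it towards the tin (holder's +y). Origin in the holder frame: y = +3 mm at the start, 0 just before the notch, +8.5 when clamping the tin, more if empty.
- shot_glass: Small clear glass, 48 mm, 61 mm tall. Bystander, to be left alone; origin at the centre of its underside.
- timer: Small white timer, 58x62x18 mm, lying flat. Bystander, to be left alone; origin at the centre of its underside.
- demitasse: Small cream cup with a handle, 53 mm tall. Bystander, to be left alone; origin at the centre of its underside.
- tea_tin: Green tea tin with wooden lid, 70 mm, 100 mm tall. Bystander, to be left alone; origin at the centre of its underside.
- sugar_jar: Glass sugar jar, 62 mm, 110 mm tall. Bystander, to be left alone; origin at the centre of its underside.
- cocoa_jar: Slim jar with shaker cap, 45 mm, 108 mm tall. Bystander, to be left alone; origin at the centre of its underside.
- pitcher: Steel milk pitcher, 80 mm tall. Bystander, to be left alone; origin at the centre of its underside.
Mind the look-alikes: they are no part of the job. What is shaped like the milk_tin but orange or pink is not meant.

How it is judged:
By the outcome, as a careful person would: the job done as asked, in the order asked, and still so for the second after the job is handed in, with the robot touching nothing.
It also fails if it takes over 72 s, if anything falls off the work surface, if the arm or the gripper's body presses on something with over 40 N, if the wrist force passes 120 N, or if a joint passes its speed limit or range.

## Working session

There is one attempt and no reset: what is moved stays moved. The work goes in short steps, Python scripts to look and compute and a tool call to move; the robot and the scene stay as the last step left them, time stands still between calls to the robot, and variables do not carry over. Pictures are saved under pics/ and viewed, at most 10 in all, crops included, and the job is handed in when it is done.

Besides the shell and the picture viewer there is one more tool, called after ">>>" as name([rows], argument=value, ...), one row to a line, values as JSON. move_arm: Moves the arm, as the interface text tells. Its arguments: {"type":"object","properties":{"gripper":{"type":"array"},"linear":{"type":"array"},"twist":{"type":"array"},"squeeze":{"type":"number"}},"required":["gripper","linear","twist"]}

```bash
ls; mkdir -p pics; python3 - <<'E'
from workcell import monitor, viewer, bot
import cv2
print(monitor.observe())
for n in("scene","top"):
    f=viewer.grab_frame(n); cv2.imwrite(f"pics/{n}0.png",f["img"][:,:,::-1])
    print(n,f["K"],f["k1"],f["eye"],f["rotation"])
E
```

```text
pics
{'clock': 0.0, 'qpos': array([ 1.2107758 ,  0.52205272, -0.03633041,  1.6000158 ,  0.02116015,
        1.02108997, -0.11280392]), 'qd': array([ 0.00020751, -0.00166026, -0.0013536 , -0.00079718, -0.00164797,
        0.00021973,  0.00018304]), 'joint_efforts': array([-1.01390360e-03, -9.27121997e+01,  1.97988108e+00, -3.69935668e+01,
        1.78293453e-02,  8.07854638e-03,  1.20209046e-05]), 'position': array([ 0.17848985, -0.59860947,  0.23069877]), 'tool_rot': array([-3.14041090e+00,  4.91547648e-05,  2.89788574e-01]), 'force': array([-0.32593656, -0.77230667,  0.13927958]), 'moment': array([-0.0282466 , -0.02025599, -0.0396289 ]), 'finger_force': 0.0, 'grip_width': 0.0852480227484712}
scene [[441.05596728   0.         257.16568236]
 [  0.         441.05596728 190.51523959]
 [  0.           0.           1.        ]] -0.1567182142283378 [-0.89963775  0.0274729   0.85558414] [ 1.02971351 -0.00323238 -1.58026259]
top [[360.77934233   0.         252.4783871 ]
 [  0.         360.77934233 193.19300393]
 [  0.           0.           1.        ]] 0.018072453695528977 [0.32347588 0.01872823 1.2681099 ] [ 0.11342091 -0.00725744 -1.59782366]
```

View pics/scene0.png

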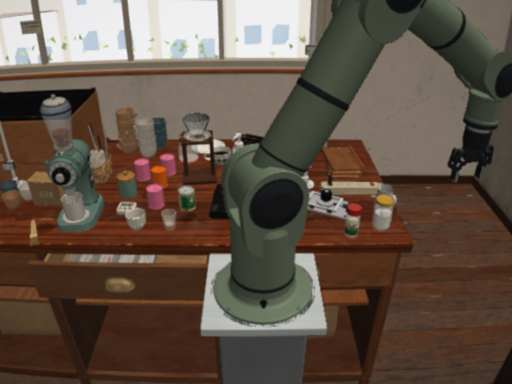

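View pics/top0.png

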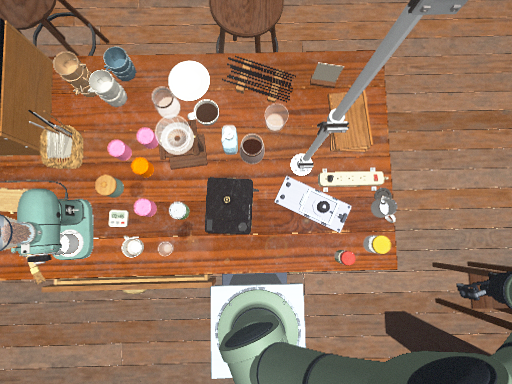

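The scene view shows the green-banded tin at about (187,198), with the holder partly behind the arm at about (325,203). In the top view the tin is at about (178,210), the holder plate at about (313,204), the knob at about (323,207), and the nest towards the upper left. I'll zoom in on the details next.

```bash
cat > h.py <<'E'
import numpy as np, cv2
from scipy.spatial.transform import Rotation as Ro
from workcell import monitor, viewer, bot
def ray(f,uv):
    p=cv2.undistortPoints(np.array(uv,float).reshape(-1,1,2),f["K"],np.array([f["k1"],0,0,0.]))[:,0]
    d=np.c_[p[:,0],-p[:,1],-np.ones(len(p))]@Ro.from_euler('xyz',f["rotation"]).as_matrix().T
    return d/np.linalg.norm(d,axis=1)[:,None]
def onplane(f,uv,z):
    d=ray(f,uv); return f["eye"]+d*((z-f["eye"][2])/d[:,2])[:,None]
def proj(f,P):
    R=Ro.from_euler('xyz',f["rotation"]).as_matrix(); c=(np.atleast_2d(P)-f["eye"])@R
    s=np.c_[c[:,0]/-c[:,2],-c[:,1]/-c[:,2]]; s=s*(1+f["k1"]*(s**2).sum(1))[:,None]
    return s*[f["K"][0,0],f["K"][1,1]]+f["K"][:2,2]
def cross(f,u,g,v):
    "point nearest both rays, and the gap"
    a=ray(f,[u])[0];b=ray(g,[v])[0]
    t=np.linalg.lstsq(np.c_[a,-b],g["eye"]-f["eye"],rcond=None)[0]
    p,q=f["eye"]+t[0]*a,g["eye"]+t[1]*b; return (p+q)/2,np.linalg.norm(p-q)
def crop(f,x0,y0,w,h,s):
    return cv2.resize(f["img"][y0:y0+h,x0:x0+w,::-1],None,fx=s,fy=s,interpolation=cv2.INTER_CUBIC)
E
python3 - <<'E'
from h import *
s=viewer.grab_frame("scene");t=viewer.grab_frame("top")
im=np.zeros((600,800,3),np.uint8)
a=crop(t,268,165,90,70,5);im[:350,:450]=a
b=crop(t,155,190,50,70,5);im[:350,450:700]=b
c=crop(s,290,170,100,50,5);im[350:600,:500]=c
d=crop(s,160,170,50,50,5);im[350:600,500:750]=d
cv2.imwrite("pics/z1.png",im)
print(onplane(t,[[178,210],[323,207],[288,190]],0.03))
E
```

```text
[[ 0.41294226  0.26272653  0.03      ]
 [ 0.41005322 -0.23539614  0.03      ]
 [ 0.47211202 -0.11721101  0.03      ]]
```

View pics/z1.png

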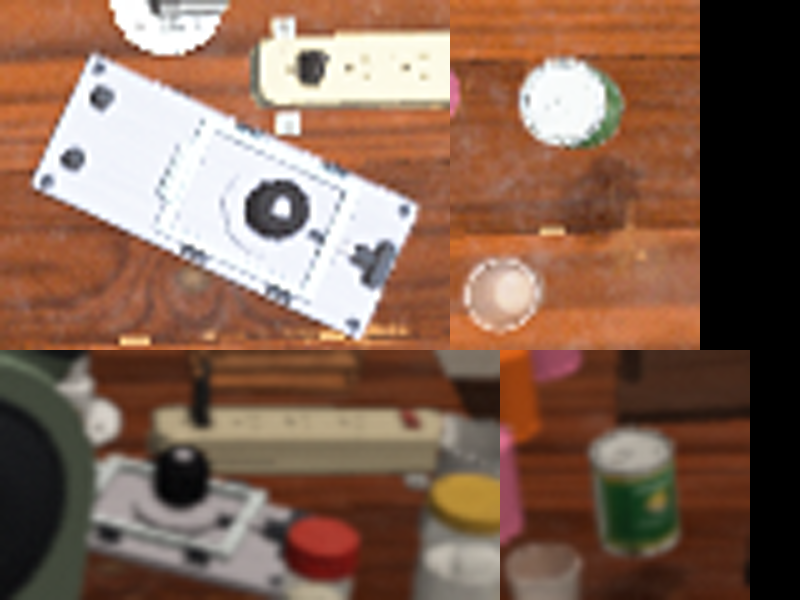

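The top crop shows the plate corners at crop (95,55), (33,185), (362,338) and (417,205). The pins are at (102,97) and (72,158), the knob cap at (277,210), and the tin lid at (565,102). In the scene crops the tin lid is at about (633,450) and the knob at about (181,475). I'll measure these now.

```bash
cat > meas.py <<'E'
from h import *
s=viewer.grab_frame("scene");t=viewer.grab_frame("top")
def big(m): return max(cv2.findContours(m.astype(np.uint8),0,cv2.CHAIN_APPROX_NONE)[0],key=cv2.contourArea)
def blob(f,x0,y0,x1,y1,fn):
    m=np.zeros(f["img"].shape[:2],np.uint8); p=f["img"][y0:y1,x0:x1].astype(int)
    m[y0:y1,x0:x1]=fn(p,p.max(2)-p.min(2)); return m
white=lambda p,d:(p.min(2)>150)&(d<50)
# plate
def plate():
    m=blob(t,268,172,358,236,white); m=cv2.morphologyEx(m,cv2.MORPH_OPEN,np.ones((3,3)))
    c=big(m)[:,0].astype(float)
    P=onplane(t,c,0.010)[:,:2].astype(np.float32)
    (cx,cy),(w,h),a=cv2.minAreaRect(P); b=cv2.boxPoints(((cx,cy),(w,h),a))
    print("plate size",sorted((w,h)))
    e=[b[1]-b[0],b[2]-b[1]]; L=max(e,key=np.linalg.norm); L=L/np.linalg.norm(L); L=L if L[1]>0 else -L
    # L = holder +y in world ; yaw: y axis=(-sin,cos)
    yaw=np.arctan2(-L[0],L[1]); o=np.array([cx,cy])+L*0.024
    return o,yaw,L
if __name__=="__main__":
    o,yaw,L=plate(); print("origin",o,"yaw",yaw,"nest",o+.055*L,"knob",o-.055*L)
    for n,uv in(("tl",(95,55)),("bl",(33,185)),("tr",(417,205)),("br",(362,338)),):
        print(n,onplane(t,[[(uv[0]+.5)/5-.5+268,(uv[1]+.5)/5-.5+165]],.01)[0])
    R=np.array([[np.cos(yaw),-np.sin(yaw)],[np.sin(yaw),np.cos(yaw)]])
    for n,uv in(("pin+",(102,97)),("pin-",(72,158))):
        P=onplane(t,[[(uv[0]+.5)/5-.5+268,(uv[1]+.5)/5-.5+165]],.033)[0][:2]
        print(n,R.T@(P-o))
    dark=lambda p,d:(p.max(2)<75)
    k=big(blob(t,314,196,334,216,dark));k1=cv2.minEnclosingCircle(k);print("knob px",k1, onplane(t,[k1[0]],.064))
    ks=big(blob(s,318,256-256+186,334,204,lambda p,d:p.max(2)<60));r=cv2.boundingRect(ks);print("knob scene",r)
    print("knob cap cross",cross(t,k1[0],s,(r[0]+r[2]/2-.5,r[1]+3)))
    a=big(blob(t,165,198,190,222,lambda p,d:(p.min(2)>130)&(d<60)));ea=cv2.fitEllipse(a)
    print("tin top",ea,onplane(t,[ea[0]],.072))
    b=cv2.boundingRect(big(blob(s,174,183,200,214,lambda p,d:(p[...,0]<np.maximum(p[...,1]*1.0,0)))));print("tin scene band",b)
    b2=((633+.5-500)/5-.5+160,(450+.5-350)/5-.5+170)
    print("lid scene",b2,"cross",cross(t,ea[0],s,b2))
E
python3 meas.py
```

```text
plate size [0.1271984875202179, 0.2527087330818176]
origin [ 0.44574849 -0.1869767 ] yaw -0.46886116 nest [ 0.47060137 -0.13791211] knob [ 0.4208956  -0.23604129]
tl [ 0.52583786 -0.11641317  0.01      ]
bl [ 0.43487941 -0.06951268  0.01      ]
tr [ 0.41379336 -0.33764483  0.01      ]
br [ 0.32240274 -0.29409589  0.01      ]
pin+ [0.01051592 0.08300839]
pin- [-0.03688232  0.08397888]
knob px ((322.1756896972656, 206.3648681640625), 5.427915096282959) [[ 0.40987655 -0.22576406  0.064     ]]
knob scene (321, 190, 11, 11)
knob cap cross (array([ 0.4103038 , -0.22764101,  0.0575803 ]), np.float64(0.0011269722168109591))
tin top ((177.08489990234375, 209.88458251953125), (16.537275314331055, 17.023027420043945), 36.0759162902832) [[0.41037129 0.25746845 0.072     ]]
tin scene band (180, 193, 16, 17)
lid scene (186.2, 189.6) cross (array([0.41029726, 0.25804701, 0.07259688]), np.float64(0.0013707640107272258))
```

>>> move_arm([
  [2.9, -2.4, 0],
  [2.9, -2.4, 0],
  [2.9, -2.4, 0],
  [2.9, -2.4, 0],
  [2.9, -2.4, 0],
  [2.9, -2.4, 0],
  [2.9, -2.4, 0],
  [2.9, -2.4, 0],
], gripper=[1, 1, 1, 1, 1, 1, 1, 1], twist=[0, 0, 0, 0, 0, 0, 0, 0])

```text
clock: 1.1
position: [0.3467, -0.3473, 0.2315]
tool_rot: [3.141, -0.0, 0.29]
force: [-0.4, -0.5, -0.5]
grip_width: 0.0856
finger_force: 0.0
```

>>> move_arm([
  [2.0, -2.7, 0],
  [2.0, -2.7, 0],
  [2.0, -2.7, 0],
  [2.0, -2.7, 0],
  [2.0, -2.7, 0],
  [2.0, -2.7, 0],
  [2.0, -2.7, 0],
  [2.0, -2.7, 0],
], gripper=[1, 1, 1, 1, 1, 1, 1, 1], twist=[0, 0, 0, 0, 0, 0, 0, 0])

```text
clock: 1.9
position: [0.438, -0.0946, 0.2315]
tool_rot: [3.141, -0.0, 0.29]
force: [0.8, -1.0, -0.0]
grip_width: 0.0857
finger_force: 0.0
```

>>> move_arm([
  [1.1, -3.8, 0],
  [1.1, -3.8, 0],
  [1.1, -3.8, 0],
  [1.1, -3.8, 0],
  [1.1, -3.8, 0],
  [0.6, -4, 0],
  [0.4, -4, 0],
  [0.4, -4, 0],
], gripper=[1, 1, 1, 1, 1, 1, 1, 1], twist=[0, 0, 0, 0, 0, 0, 0, 0])

```text
clock: 2.7
position: [0.4147, 0.2224, 0.2314]
tool_rot: [-3.142, -0.0, 0.29]
force: [1.0, -0.6, 0.0]
grip_width: 0.0855
finger_force: 0.0
```

```bash
cat > fit.py <<'E'
from meas import *
o=np.array([.4352,-.1825]);yaw=-.4666
c0={k:np.array(v)/1000 for k,v in dict(a=(52,103),b=(-52,103),c=(-52,-151),d=(52,-151)).items()}
def fit(f,g,o,yaw,names="abcd"):
    "edge line by steepest brightness step along normals, on plane z=.01"
    for it in range(2):
        R=np.array([[np.cos(yaw),-np.sin(yaw)],[np.sin(yaw),np.cos(yaw)]]); lines={}
        for i in range(4):
            p,q=c0["abcd"[i]],c0["abcd"[(i+1)%4]]; n=p*0; n[np.argmax(abs(p+q))]=1; n=n*np.sign((p+q)@n)
            T=np.linspace(.08,.92,40); S=np.arange(-.010,.0101,.0005); pts=[]
            H=p+(q-p)*T[:,None]; W=(H[:,None]+S[None,:,None]*n).reshape(-1,2)@R.T+o
            uv=proj(f,np.c_[W,np.full(len(W),.010)]).astype(np.float32).reshape(len(T),len(S),2)
            v=cv2.remap(g,uv[...,0],uv[...,1],cv2.INTER_CUBIC)
            w=np.clip(-np.gradient(cv2.GaussianBlur(v,(5,1),0),axis=1),0,None); w[w<w.max(1,keepdims=True)*.5]=0
            off=(w*S).sum(1)/(w.sum(1)+1e-9); ok=abs(off-np.median(off))<.002
            sl,ic=np.polyfit((H[ok]@np.abs(n[::-1])),off[ok],1)
            lines[i]=(np.median(off[ok]),off[ok].std(),ok.sum(),sl*1.0)
        print({k:np.round(np.array(v)*1000,2) for k,v in lines.items()})
        # edges: 0:+y 1:-x 2:-y 3:+x
        d=np.array([(lines[3][0]-lines[1][0])/2,(lines[0][0]-lines[2][0])/2]); o=o+R@d
        yaw=yaw-(lines[3][3]-lines[1][3])/2 
    return o,yaw
for n in("top",):
    f=viewer.grab_frame(n); g=cv2.GaussianBlur(f["img"].min(2).astype(np.float32),(3,3),.6)
    o,yaw=fit(f,g,o,yaw); L=np.array([-np.sin(yaw),np.cos(yaw)])
    print(n,"o",o,"yaw",yaw,"nest",o+.055*L,"knob",o-.055*L)
t=f
a=big(blob(t,165,198,190,222,lambda p,d:(p.min(2)>130)&(d<60)));ea=cv2.fitEllipse(a);print(ea)
s=viewer.grab_frame("scene")
im=np.zeros((600,800,3),np.uint8)
im[:300,:800]=crop(s,250,170,160,60,5); im[300:600,:400]=crop(s,150,150,80,60,5);im[300:600,400:800]=crop(t,150,180,80,60,5)
cv2.imwrite("pics/z2.png",im); print(monitor.observe()["qpos"])
E
python3 fit.py
```

```text
{0: array([-1.0e-02,  2.9e-01,  4.0e+04,  7.0e-02]), 1: array([ 3.3e-01,  3.6e-01,  3.4e+04, -9.1e-01]), 2: array([-3.40e-01,  4.30e-01,  4.00e+04,  6.61e+00]), 3: array([3.00e-02, 5.40e-01, 3.30e+04, 2.82e+00])}
{0: array([-1.5e-01,  2.8e-01,  4.0e+04,  3.8e-01]), 1: array([ 2.0e-01,  3.7e-01,  3.4e+04, -2.7e-01]), 2: array([-2.50e-01,  4.30e-01,  4.00e+04,  4.98e+00]), 3: array([2.00e-01, 5.30e-01, 3.30e+04, 1.01e+00])}
top o [ 0.43516351 -0.18224246] yaw -0.4691080015159052 nest [ 0.4600285 -0.133184 ] knob [ 0.41029851 -0.23130091]
((175.23561096191406, 211.06466674804688), (22.510251998901367, 29.226516723632812), 132.79685974121094)
[-0.24853351  0.30262361 -0.4492807   1.97571859  0.16604847  0.89864995
 -2.06314641]
```

View pics/z2.png

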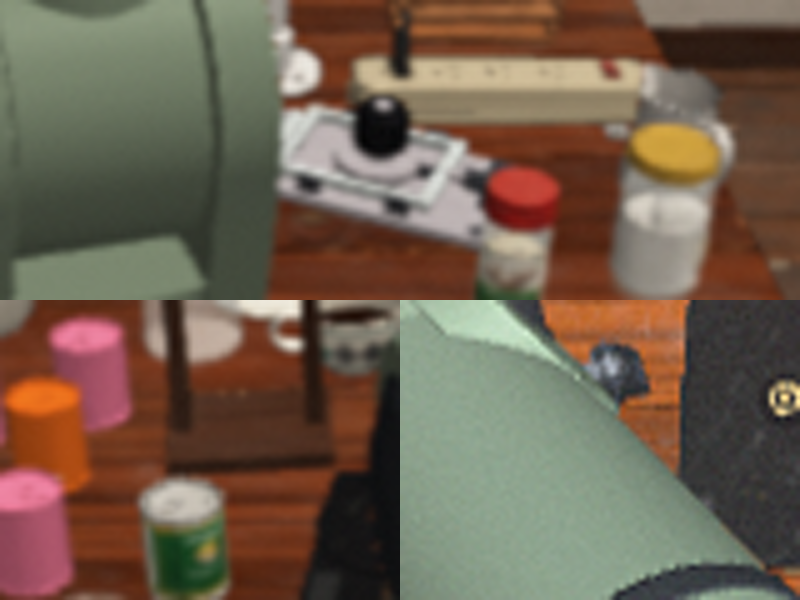

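The tin is clear in the scene view, with its lid at crop (183,503), px (186.6,190.6). The top view is blocked by the arm. The plate fit agrees with 104 × 254 mm to within 0.5 mm. Next I turn the fingers and go down on the tin.

>>> move_arm([
  [0.6, -3.5, 0],
  [0, 0, 0],
  [0, 0, 0],
  [0, 0, 0],
  [0, 0, 0],
  [0, 0, 0],
  [0, 0, 0],
  [0, 0, 4],
], gripper=[1, 1, 1, 1, 1, 1, 1, 1], twist=[0, -7.7, -7.7, -7.7, -7.7, -7.7, -7.9, 0])

```text
clock: 3.7
position: [0.4136, 0.2561, 0.194]
tool_rot: [3.138, -0.005, 1.103]
force: [1.7, -0.0, -0.4]
grip_width: 0.0853
finger_force: 0.0
```

>>> move_arm([
  [0, 0, 4],
  [0, 0, 3],
  [0, 0, 0],
  [0, 0, 0],
], gripper=[1, 1, 1, 1], twist=[0, 0, 0, 0])

```text
clock: 4.1
position: [0.4113, 0.2556, 0.122]
tool_rot: [-3.142, 0.0, 1.099]
force: [0.8, -0.3, 0.5]
grip_width: 0.0853
finger_force: 0.0
```

>>> move_arm([
  [0.15, -0.2, 2],
  [0, 0, 3],
  [0, 0, 2],
  [0, 0, 1.6],
  [0, 0, 0],
], gripper=[1, 1, 1, 1, 1], twist=[0, 0, 0, 0, 0])

```text
clock: 4.6
position: [0.4103, 0.2582, 0.0356]
tool_rot: [3.141, 0.0, 1.099]
force: [-0.5, 0.6, 0.5]
grip_width: 0.0855
finger_force: 0.0
```

>>> move_arm([
  [0, 0, 0],
  [0, 0, 0],
  [0, 0, 0],
  [0, 0, 0],
  [0, 0, 0],
  [0, 0, 0],
  [0, 0, 0],
  [0, 0, 0],
], gripper=[0.3, 0.3, 0.3, 0.3, 0.3, 0.3, 0.3, 0.3], twist=[0, 0, 0, 0, 0, 0, 0, 0], squeeze=25)

```text
clock: 5.4
position: [0.4108, 0.2587, 0.0369]
tool_rot: [3.14, -0.002, 1.099]
force: [-1.5, -1.2, 12.4]
grip_width: 0.0568
finger_force: 24.0
```

>>> move_arm([
  [0, 0, -1],
  [0, 0, -2.5],
  [0, 0, -3.5],
  [0, 0, -3.5],
  [0, 0, -3.5],
  [0, 0, -3],
  [0, 0, -1.5],
  [0, 0, 0],
], gripper=[0.3, 0.3, 0.3, 0.3, 0.3, 0.3, 0.3, 0.3], twist=[0, 0, 0, 0, 0, 0, 0, 0])

```text
clock: 6.2
position: [0.4105, 0.2587, 0.2232]
tool_rot: [3.139, -0.003, 1.099]
force: [0.1, -0.0, -2.7]
grip_width: 0.0565
finger_force: 28.1
```

>>> move_arm([
  [-1, 0.7, 0],
  [-2, 1.4, 0],
  [-2.8, 1.9, 0],
  [-2.8, 1.9, 0],
  [-2.8, 1.9, 0],
  [-2.8, 1.9, 0],
  [-2.8, 1.9, 0],
  [-2.8, 1.9, 0],
], gripper=[0.3, 0.3, 0.3, 0.3, 0.3, 0.3, 0.3, 0.3], twist=[0, 0, 0, 0, 0, 0, 0, 0])

```text
clock: 7.0
position: [0.4393, 0.0185, 0.2196]
tool_rot: [-3.14, 0.001, 1.099]
force: [0.9, -0.6, -2.2]
grip_width: 0.0565
finger_force: 28.1
```

>>> move_arm([
  [-2.8, 1.9, 0],
  [-2.8, 1.9, 0],
  [-2.8, 1.9, 0],
  [-2.4, 1.6, 0],
  [-1.6, 1.0, 0],
  [-0.8, 0.4, 0],
  [0, 0, 0],
  [0, 0, 0],
], gripper=[0.3, 0.3, 0.3, 0.3, 0.3, 0.3, 0.3, 0.3], twist=[0, 0, 0, 0, 0, 0, 0, 0])

```text
clock: 7.8
position: [0.4575, -0.1356, 0.22]
tool_rot: [-3.141, -0.0, 1.1]
force: [0.3, 0.5, -2.7]
grip_width: 0.0564
finger_force: 28.1
```

>>> move_arm([
  [0, 0, 2],
  [0, 0, 3],
  [0, 0, 3],
  [0, 0, 2],
  [0, 0, 1.5],
  [0, 0, 0],
  [0, 0, 0],
], gripper=[0.3, 0.3, 0.3, 0.3, 0.3, 0.3, 0.3], twist=[0, 0, 0, 0, 0, 0, 0])

```text
clock: 8.5
position: [0.458, -0.1356, 0.1057]
tool_rot: [-3.141, -0.0, 1.101]
force: [-0.0, -1.0, -2.0]
grip_width: 0.0569
finger_force: 28.1
```

```bash
python3 - <<'E'
from h import *
s=viewer.grab_frame("scene");t=viewer.grab_frame("top")
im=np.zeros((600,800,3),np.uint8)
im[:350,:800]=crop(s,260,140,160,70,5); im[350:600,:500]=crop(t,265,175,100,50,5)
cv2.imwrite("pics/z3.png",im);o=monitor.observe();print(o["position"],o["qpos"])
E
```

```text
[ 0.4583312  -0.1361394   0.10620844] [ 0.48041773  0.50977601 -0.40936028  2.07070562  0.33935935  0.62332445
 -0.63115281]
```

View pics/z3.png

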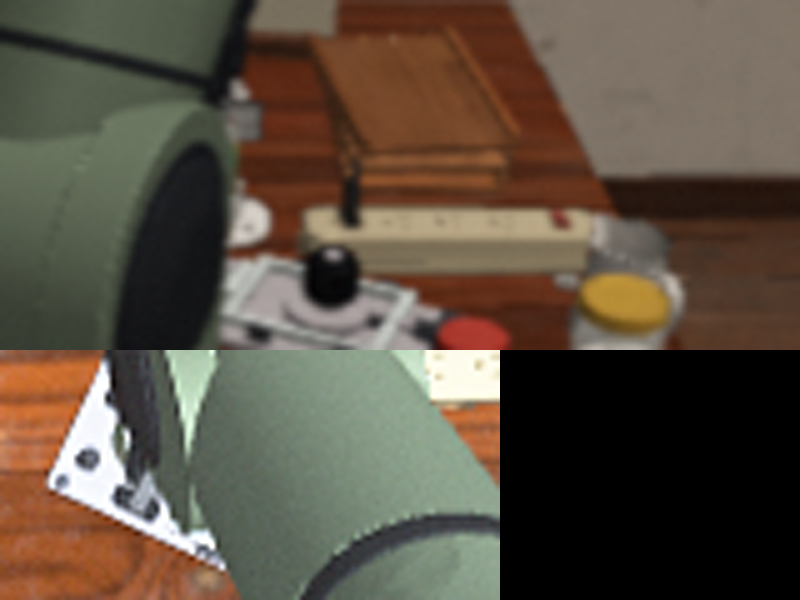

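The tin can't be seen from either camera here: the arm hides it, and only the pin at crop (88,458) and the plate corner show. I'll lower it by numbers and by force.

>>> move_arm([
  [0.08, 0, 1.5],
  [0, 0, 1.5],
  [0, 0, 0.7],
  [0, 0, 0.5],
  [0, 0, 0.5],
  [0, 0, 0],
], gripper=[0.3, 0.3, 0.3, 0.3, 0.3, 0.3], twist=[0, 0, 0, 0, 0, 0])

```text
clock: 9.2
position: [0.4582, -0.1357, 0.0582]
tool_rot: [-3.142, 0.0, 1.1]
force: [-0.3, 0.1, -2.4]
grip_width: 0.0569
finger_force: 28.1
```

>>> move_arm([
  [0, 0, 0.4],
  [0, 0, 0.3],
  [0, 0, 0.2],
  [0, 0, 0],
], gripper=[0.3, 0.3, 0.3, 0.3], twist=[0, 0, 0, 0])

```text
clock: 9.6
position: [0.4581, -0.1357, 0.0491]
tool_rot: [-3.141, 0.0, 1.1]
force: [0.5, 0.6, -2.7]
grip_width: 0.0566
finger_force: 28.1
```

>>> move_arm([
  [0, 0, 0.15],
  [0, 0, 0.1],
  [0, 0, 0],
], gripper=[0.3, 0.3, 0.3], twist=[0, 0, 0])

```text
clock: 9.9
position: [0.4582, -0.1359, 0.047]
tool_rot: [3.141, 0.0, 1.099]
force: [-1.0, -0.8, 2.3]
grip_width: 0.0567
finger_force: 28.6
```

Contact on the base plate at the expected height. Release.

>>> move_arm([
  [0, 0, 0],
  [0, 0, 0],
  [0, 0, 0],
  [0, 0, 0],
  [0, 0, 0],
  [0, 0, 0],
], gripper=[0.8, 0.8, 0.8, 1, 1, 1], twist=[0, 0, 0, 0, 0, 0])

```text
clock: 10.5
position: [0.4582, -0.1358, 0.0468]
tool_rot: [-3.142, -0.0, 1.1]
force: [-0.3, -0.5, -0.7]
grip_width: 0.0853
finger_force: 0.0
```

>>> move_arm([
  [0, 0, -1],
  [0, 0, -2.5],
  [0, 0, -3.5],
  [0, 0, -3.5],
  [0, 0, -1.5],
  [0, 0, 0],
], gripper=[1, 1, 1, 1, 1, 1], twist=[0, 0, 0, 0, 0, 0])

```text
clock: 11.1
position: [0.4592, -0.1361, 0.1694]
tool_rot: [3.138, -0.0, 1.099]
force: [-0.1, 0.2, -0.8]
grip_width: 0.0855
finger_force: 0.0
```

>>> move_arm([
  [-1.5, 0.2, -2],
  [-3, 0.3, -2],
  [-4, 0.3, -1],
  [-4, 0.3, 0],
  [-4, 0.3, 0],
  [-4, 0.3, 0],
  [-4, 0.3, 0],
  [-4, 0.3, 0],
], gripper=[1, 1, 1, 1, 1, 1, 1, 1], twist=[0, 0, 0, 0, 0, 0, 0, 0])

```text
clock: 11.9
position: [0.3482, -0.4013, 0.2164]
tool_rot: [-3.141, -0.0, 1.1]
force: [1.9, -1.3, -0.1]
grip_width: 0.0853
finger_force: 0.0
```

```bash
cat > look.py <<'E'
import sys
from h import *
s=viewer.grab_frame("scene");t=viewer.grab_frame("top")
im=np.zeros((600,800,3),np.uint8)
im[:350,:800]=cv2.resize(crop(s,270,150,120,52,1),(800,350),interpolation=2); im[350:600,:]=0
im=np.vstack([cv2.resize(crop(t,268,165,100,70,1),(500,350),interpolation=2),cv2.resize(crop(s,290,165,100,50,1),(500,250),interpolation=2)])
cv2.imwrite(sys.argv[1],im);o=monitor.observe();print(o["clock"],o["position"],o["qpos"])
E
python3 look.py pics/z4.png
```

```text
12.0 [ 0.34608371 -0.40429785  0.21591169] [ 1.04146416  0.41429671 -0.38353718  1.84596588  0.19240515  0.91862022
  0.09236422]
```

View pics/z4.png

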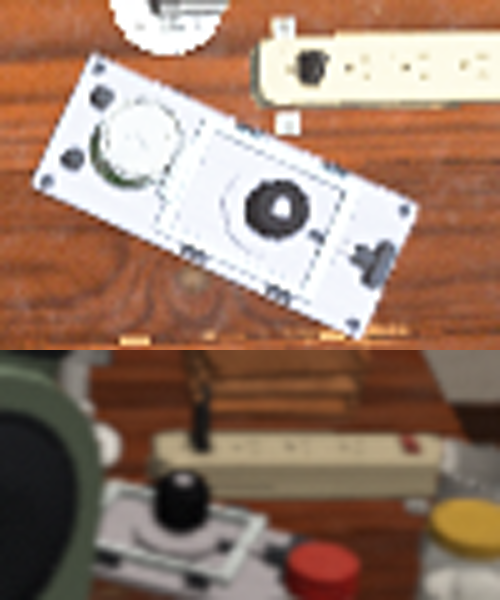

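The tin stands upright in the nest with its lid at top-crop (143,140), px (296,192.5), just clear of both pins. The bystanders have not moved. The knob at crop (277,210) is free, so I go there now.

>>> move_arm([
  [1.5, -0.2, 0],
  [3, -0.4, 0],
  [3.5, -0.4, 0],
  [3.5, -0.4, 0],
  [3.5, -0.4, 1],
  [2.3, -0.3, 2],
  [1, 0, 3],
  [0, 0, 3],
], gripper=[1, 1, 1, 1, 1, 1, 1, 1], twist=[0, 0, 0, 0, 0, 0, 0, 0])

```text
clock: 12.8
position: [0.4146, -0.2244, 0.1261]
tool_rot: [3.141, -0.001, 1.104]
force: [0.9, -2.0, -1.0]
grip_width: 0.0856
finger_force: 0.0
```

```bash
python3 - <<'E'
from h import *
t=viewer.grab_frame("top");print(onplane(t,[[296.2,192.6]],.082), monitor.observe()["qpos"])
print(monitor.observe()["moment"])
E
```

```text
[[ 0.4564895  -0.13832659  0.082     ]] [ 0.69117407  0.47217187 -0.40815713  2.07726904  0.29919487  0.65252087
 -0.38540809]
[ 0.10588885  0.21282912 -0.01682566]
```

>>> move_arm([
  [0, 0, 0],
  [0, 0, 0],
], gripper=[1, 1], twist=[0, 0])

```text
clock: 13.05
position: [0.4141, -0.2271, 0.1278]
tool_rot: [3.141, -0.0, 1.1]
force: [0.1, -0.2, 0.4]
grip_width: 0.0854
finger_force: 0.0
```

>>> move_arm([
  [-0.55, -0.15, 2],
  [0, 0, 2.5],
  [0, 0, 2],
  [0, 0, 1.5],
  [0, 0, 0.8],
  [0, 0, 0],
], gripper=[1, 1, 1, 1, 1, 1], twist=[0, 0, 0, 0, 0, 0])

```text
clock: 13.65
position: [0.4101, -0.2319, 0.0391]
tool_rot: [3.141, 0.0, 1.099]
force: [0.4, -0.0, -0.3]
grip_width: 0.0858
finger_force: 0.0
```

>>> move_arm([
  [0, 0, 0.4],
  [0, 0, 0],
  [0, 0, 0],
  [0, 0, 0],
  [0, 0, 0],
  [0, 0, 0],
  [0, 0, 0],
  [0, 0, 0],
], gripper=[1, 0.6, 0.6, 0.3, 0.3, 0.3, 0.3, 0.3], twist=[0, 0, 0, 0, 0, 0, 0, 0], squeeze=22)

```text
clock: 14.45
position: [0.4099, -0.2318, 0.0352]
tool_rot: [3.141, 0.0, 1.1]
force: [-2.1, 0.9, 9.8]
grip_width: 0.0397
finger_force: 21.0
```

```bash
cat > st.py <<'E'
from h import *
o=monitor.observe();print(o["clock"],o["position"].round(4),o["tool_rot"].round(3),"F",o["force"].round(1),"M",o["moment"].round(3),"w",round(o["grip_width"],4),o["finger_force"],"j7",o["qpos"][6].round(3), "tau7",o["joint_efforts"][6])
E
python3 st.py
```

```text
14.45 [ 0.4099 -0.2318  0.0352] [3.141 0.    1.1  ] F [-2.1  0.9  9.8] M [ 0.313  0.555 -0.029] w 0.0397 20.95883087720722 j7 -0.48 tau7 0.02806153439451009
```

>>> move_arm([
  [0, 0, 0],
  [0, 0, 0],
  [0, 0, 0],
  [0, 0, 0],
  [0, 0, 0],
], gripper=[0.3, 0.3, 0.3, 0.3, 0.3], twist=[5, 5, 5, 5, 5])

```text
clock: 14.95
position: [0.4099, -0.2318, 0.0352]
tool_rot: [3.141, 0.0, 0.66]
force: [-3.0, 0.9, 9.3]
grip_width: 0.0395
finger_force: 21.0
```

```bash
python3 st.py
```

```text
14.95 [ 0.4099 -0.2318  0.0352] [3.141 0.    0.66 ] F [-3.   0.9  9.3] M [0.315 0.555 0.453] w 0.0395 20.964472641935572 j7 -0.787 tau7 1.569083333015442
```

>>> move_arm([
  [0, 0, 0],
  [0, 0, 0],
], gripper=[0.3, 0.3], twist=[0, 0])

```text
clock: 15.15
position: [0.4098, -0.2317, 0.0352]
tool_rot: [3.141, 0.0, 0.663]
force: [-3.6, 1.3, 10.4]
grip_width: 0.0396
finger_force: 21.5
```

```bash
python3 st.py; python3 look.py pics/z5.png
```

```text
15.15 [ 0.4098 -0.2317  0.0352] [3.141 0.    0.663] F [-3.6  1.3 10.4] M [ 0.364  0.643 -0.183] w 0.0396 21.48857671301812 j7 -0.785 tau7 -0.0045761410729028285
15.25 [ 0.40981626 -0.23173882  0.03523207] [ 0.53659557  0.61973812 -0.19356123  2.1255426   0.27812453  0.41953648
 -0.78445782]
```

View pics/z5.png

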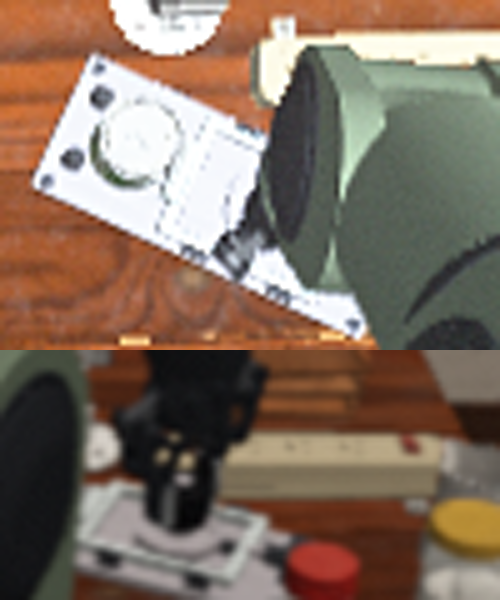

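The gripper holds the knob at scene-crop (180,490). The jaw frame corners are visible at (265,520) and (225,580), and the tin is still in the nest. I'll track the frame corner optically while turning slowly.

```bash
cat > jaw.py <<'E'
from h import *
import os,sys
o=np.array([.4352,-.1822]);yaw=-.468;L=np.array([-np.sin(yaw),np.cos(yaw)])
s=viewer.grab_frame("scene");t=viewer.grab_frame("top")
if not os.path.exists("ref.npz"): np.savez("ref.npz",s=s["img"],t=t["img"])
r=np.load("ref.npz")
up=lambda im,x0,y0,x1,y1:cv2.resize(cv2.cvtColor(im,6+1)[y0:y1,x0:x1],None,fx=8,fy=8,interpolation=2)
def shift(ref,cur,x0,y0,x1,y1,m=5):
    T=up(ref,x0,y0,x1,y1); I=up(cur,x0-m,y0-m,x1+m,y1+m); q=cv2.matchTemplate(I,T,5)
    _,v,_,l=cv2.minMaxLoc(q); return np.array(l)/8-m,round(v,3)
# frame right edge patch in the scene
sx,v=shift(r["s"],s["img"],333,195,345,213)
p0=proj(s,[*(o-.09*L),.02])[0];p1=proj(s,[*(o-.08*L),.02])[0];ax=(p1-p0)/10
print("jaw scene shift px",sx,v,"px per mm",ax.round(3),"=> mm",round(sx@ax/(ax@ax),2))
tx,v=shift(r["t"],t["img"],286,183,306,203)
q0=proj(t,[*(o+.05*L),.082])[0];q1=proj(t,[*(o+.06*L),.082])[0];ax=(q1-q0)/10
print("tin top shift px",tx,v,"=> mm",round(tx@ax/(ax@ax),2))
E
python3 jaw.py; python3 st.py
```

```text
jaw scene shift px [0. 0.] 0.999 px per mm [-0.271 -0.068] => mm 0.0
tin top shift px [0. 0.] 0.993 => mm 0.0
15.35 [ 0.4098 -0.2318  0.0352] [3.142 0.    0.663] F [-2.6  1.1 10.5] M [ 0.431  0.638 -0.142] w 0.0397 21.49621335673146 j7 -0.784 tau7 0.16677537001669407
```

>>> move_arm([
  [0, 0, 0],
  [0, 0, 0],
  [0, 0, 0],
  [0, 0, 0],
  [0, 0, 0],
  [0, 0, 0],
], gripper=[0.3, 0.3, 0.3, 0.3, 0.3, 0.3], twist=[2, 2, 2, 2, 0, 0])

```text
clock: 15.95
position: [0.4098, -0.2317, 0.0352]
tool_rot: [3.142, 0.0, 0.524]
force: [-2.6, 1.2, 9.5]
grip_width: 0.0392
finger_force: 21.4
```

```bash
python3 jaw.py; python3 st.py
```

```text
jaw scene shift px [0.125 0.   ] 0.993 px per mm [-0.271 -0.068] => mm -0.43
tin top shift px [0. 0.] 0.983 => mm 0.0
16.05 [ 0.4098 -0.2317  0.0352] [3.142 0.    0.524] F [-3.9  0.8 10.7] M [ 0.398  0.642 -0.008] w 0.0395 21.42274595447816 j7 -0.879 tau7 0.02037260856013745
```

>>> move_arm([
  [0, 0, 0],
  [0, 0, 0],
  [0, 0, 0],
  [0, 0, 0],
  [0, 0, 0],
], gripper=[0.3, 0.3, 0.3, 0.3, 0.3], twist=[2, 2, 2, 0, 0])

```text
clock: 16.55
position: [0.4097, -0.2317, 0.0352]
tool_rot: [-3.141, 0.0, 0.418]
force: [-3.2, 1.1, 10.1]
grip_width: 0.0397
finger_force: 21.6
```

```bash
python3 jaw.py; python3 st.py
```

```text
jaw scene shift px [-0.375 -0.125] 0.97 px per mm [-0.271 -0.068] => mm 1.41
tin top shift px [0. 0.] 0.976 => mm 0.0
16.65 [ 0.4097 -0.2317  0.0352] [-3.141  0.     0.418] F [-3.   2.8 10.8] M [ 0.524  0.698 -0.382] w 0.0393 21.651515200501308 j7 -0.949 tau7 0.37885570898652077
```

>>> move_arm([
  [0, 0, 0],
  [0, 0, 0],
  [0, 0, 0],
  [0, 0, 0],
], gripper=[0.3, 0.3, 0.3, 0.3], twist=[2, 2, 0, 0])

```text
clock: 17.05
position: [0.4097, -0.2317, 0.0352]
tool_rot: [-3.142, 0.0, 0.349]
force: [-3.3, 2.7, 10.4]
grip_width: 0.0393
finger_force: 21.5
```

```bash
python3 jaw.py; python3 st.py
```

```text
jaw scene shift px [-1.375 -0.375] 0.847 px per mm [-0.271 -0.068] => mm 5.1
tin top shift px [-1.  -0.5] 0.855 => mm 3.69
17.15 [ 0.4097 -0.2317  0.0352] [-3.142  0.     0.349] F [-3.7  2.1 10.4] M [ 0.358  0.636 -0.025] w 0.0393 21.4745468494948 j7 -0.996 tau7 0.08509502978995442
```

The jaw has dropped, the tin has been pushed home (+3.7 mm), and the moment is back near zero, so the nose is in the notch's play. I'll let go and check.

>>> move_arm([
  [0, 0, 0],
  [0, 0, 0],
  [0, 0, 0],
  [0, 0, 0],
  [0, 0, 0],
  [0, 0, 0],
], gripper=[0.6, 0.6, 0.9, 1, 1, 1], twist=[0, 0, 0, 0, 0, 0])

```text
clock: 17.75
position: [0.4099, -0.2317, 0.0348]
tool_rot: [-3.142, -0.0, 0.349]
force: [-0.1, -0.3, 0.8]
grip_width: 0.0855
finger_force: 0.0
```

>>> move_arm([
  [0, 0, -1],
  [0, 0, -2.5],
  [0, 0, -3.5],
  [0, 0, -3.5],
  [0, 0, -3.5],
  [0, 0, -3],
  [0, 0, -1],
], gripper=[1, 1, 1, 1, 1, 1, 1], twist=[0, 0, 0, 0, 0, 0, 0])

```text
clock: 18.45
position: [0.4106, -0.2321, 0.2183]
tool_rot: [3.139, -0.003, 0.349]
force: [0.7, 0.3, -0.5]
grip_width: 0.0855
finger_force: 0.0
```

>>> move_arm([
  [-1, 1.5, 0],
  [-2, 2.5, 0],
  [-2.6, 3, 0],
  [-2.6, 3, 0],
  [-2, 2.5, 0],
  [-1.2, 1.5, 0],
  [0, 0, 0],
], gripper=[1, 1, 1, 1, 1, 1, 1], twist=[0, 0, 0, 0, 0, 0, 0])

```text
clock: 19.15
position: [0.3489, -0.4044, 0.2145]
tool_rot: [-3.141, 0.001, 0.346]
force: [-0.9, 0.8, -1.3]
grip_width: 0.0853
finger_force: 0.0
```

```bash
python3 jaw.py; python3 look.py pics/z6.png
```

```text
jaw scene shift px [-1.5   -0.375] 0.89 px per mm [-0.271 -0.068] => mm 5.53
tin top shift px [-1.  -0.5] 0.856 => mm 3.69
19.35 [ 0.35100512 -0.4013492   0.21475897] [ 0.82619662  0.39766515 -0.11153227  1.85581978  0.05495109  0.89148693
 -0.53182316]
```

View pics/z6.png

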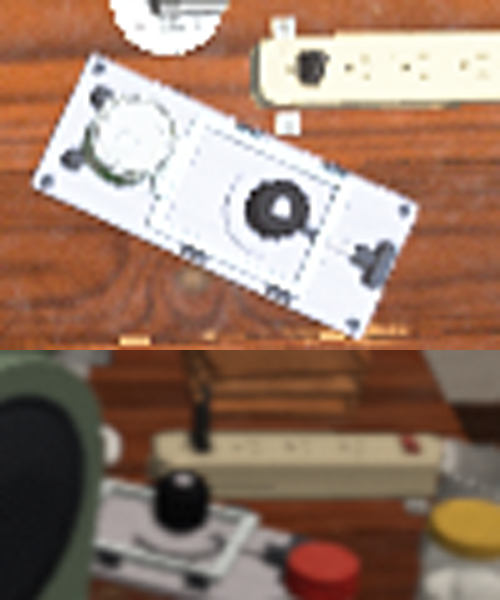

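The tin now stands against both pins, with its lid at crop (128,137). The jaw pad line has shifted 5.5 mm towards it, from +3 to about +8.5 mm, and the knob is free. Everything else is where it was, so I'm handing in.

```bash
python3 -c "
from workcell import bot
print(bot.job_done())"
```

```text
the job is handed in; nothing more can be done
None
```

The milk tin stands upright in the nest against both pins and is clamped by the jaw (about 5.5 mm of jaw travel, cam in the notch); the robot let go, nothing else was seen to move, and the job was handed in at about 19 s.

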